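Take a measuring cell from under the sample station's shutter

ROBOT

A 7-joint arm with a two-finger parallel gripper is mounted at the origin on the work surface. World frame = base frame: x ahead of the robot, y to its left, z up, the work surface at z = 0. Lengths are in m, angles in rad, forces in N, time in s.
With the tool pointing down it reaches from about 0.425 to 0.825 m from the base axis. Payload 3.6 kg.
Tool frame: the origin (TCP) lies on the centre line of the jaws, within the pads' length; the fingertips stand 11 mm ahead of it and the grasp point (between the pads) lies 8 mm behind it; x points along the fingers, z is the direction in which the jaws open and shut, and the axes are right-handed (so a half turn about x gives the same grasp; the last joint's range is limited). The gripper opens to 85 mm and grips with 20 to 120 N. Pads are 22 mm wide; open, the fingers measure 114 mm over their backs; the gripper's body (76 mm by 85 mm) begins 54 mm behind the grasp point. The pads swing forward as they close: fully open they stand 13 mm farther back than shut.
Start: joints at [1.264, 0.615, -0.013, 1.423, 0.008, 1.103, -0.04], TCP at [0.18, -0.625, 0.203] pointing down, gripper open.
Joint ranges: [-3.12, 3.12], [-0.3, 2.06], [-1.34, 1.32], [0.26, 2.42], [-1.36, 4.5], [0.01, 1.98], [-2.84, 2.84]. Speed limits (rad/s): [2.79, 2.79, 3.14, 3.14, 3.14, 3.14, 3.14].

INTERFACE

Orientations are given as a rotation vector (axis times angle).
In Python, from rig import env gives the robot as it stands.
- The arm moves only by the tool servo_tool, never from a script. Its argument "commands" is a list of rows, each a list of 7 numbers: the turn, a rotation vector about the tool's x, y, z in units of pi rad (1.0 is pi rad), then the shift along the tool's x, y, z in units of 0.8 m (1.0 is 0.8 m), then the closure, from 0 (fully open) to 1 (shut). A call has 1 to 10 rows; each row is the pose to reach, as a shift and turn from the pose measured when the call began, along the tool's axes at that moment, turning the shorter way round; what a row does not reach only later rows make up. A row lasts 1/12 s, in which the tool goes at most 41.7 mm and 7.16 degrees, less where a joint would pass 70% of its speed; a pose out of reach is approached as far as the arm can. A call with a number of a shift or a turn outside -1 to 1 is refused whole. A call with a gripper value outside its range is refused whole. The fingers move at their own pace and stop on an object; "squeeze" is the grip in N (left out, the last holds). Time passes only in rows, so rows that repeat a pose let the fingers close. It gives the time, the measured TCP pose, the force and the opening at its end, in the units of the state.
- env.sense(): the state, without advancing time (a new reading comes with each control period).
- env.capture(name): name is "side" or "top"; returns a dict with "pixels" (420x560x3 uint8, blue, green, red), "z_map" (420x560 float32, m along the optical axis (not along the pixel's ray), 0 where there is no reading), "vfov" (degrees; the focal length in pixels is half the picture's height over the tangent of half this angle, whatever the lens; pixels are square), "cx", "cy" (the principal point, pixels), "rvec" (rotation vector, rad) and "tvec" (3), from world to camera coordinates, as OpenCV has them. Camera axes: x right, y down, z forward; pixel columns grow to the right and rows downward; lengths in m; the calibration is good to about 2 mm. A picture is of the moment at which its call begins.
- env.sign_off(): hands the job in, once; it reports no verdict.
The state is a dict: "clock": time; "joints": joint angles; "qvel": joint speeds; "effort": joint torques, N m; "ee_pos": TCP position; "tool_rot": TCP orientation; "ft_force": force on the tool from outside, world axes, zero at the start; "torque": the same for the moment, N m; "gripper_width": finger opening in m.
Only numpy, scipy, OpenCV 4.12 (cv2) and the standard library are available. Lean on these libraries where they do the work, as an engineer would, in place of code of your own. Each camera call takes 0.05 s, during which the arm holds its last target.

TASK

Slide the clear sloping shutter of the sample station up by its black grip, until it stays up by itself and leaves room to reach in under it. Then take out the measuring cell with the green cap and set it down gently, upright, inside the blue tray. Leave the orange-capped cell where it stands and the shutter up.

Things in the scene. Friction and masses are not known exactly. Their poses are not given: they have to be found in the camera images.
- shutter (a joint): Travel of the clear, grey-framed shutter (0.6 kg) up the station's front slope, 50 degrees above level towards the station's back: 0 m closed, 0.200 m fully up. Moving it up takes 4 to 8 N. Let go below 0.110 it slides shut; from about 0.115 friction in its guides holds it where it is left. Its lower edge is 75 mm above the bench at 0, 228 mm at 0.200, and moves back 129 mm.
- shutter_grip (a point): Black fin mid-shutter, pinched from above across its 18 mm (station's y); 36 mm long up the slope, 45 mm out square from the face. Point: on the fin's middle line, 14 mm inside its outer end, 31 mm off the face, 150 mm above the bench when closed; the closed shutter's lower edge is 20 mm nearer the front. Axes are the station's: x level from front (robot side) to back, z up; yaw is the station's.
- cell_green: Wanted, loose, 0.08-0.17 kg: glass tube 24 mm across, round steel foot 40 mm across and 10 mm high, round GREEN cap 26 mm across, 52 to 78 mm above its underside. Origin: centre of the underside. Stands in the left or right half of the bay, on its floor 20 mm above the bench, behind a 65 mm high front lip, 25-41 mm further back than the closed grip point; reachable from above when fully up.
- cell_orange: A cell of the same shape and size with an ORANGE cap in the other half of the bay, 94 to 125 mm from the green one centre to centre; to be left alone. Origin: centre of the underside. The bay is 340 mm wide between clear side panels that rise to the shutter's slope, with white rails along their tops that run on up the slope to 0.42 m above the bench.
- tray: Shallow square blue tray, fixed to the bench beside the station, 150 x 150 mm outside, 18 mm high, walls and floor 5 mm thick. Origin at the centre of its underside, axes along its sides; its inner floor is 5 mm above the origin.

How it is judged:
On the way:
1. the shutter stands at least 105 mm up its slope, held by its own friction, the gripper clear of the grip (value of joint shutter above 0.105 m and distance between the grasp point and shutter_grip above 0.045 m), for 0.5 s.
At the end, for the whole second after the job is handed in: The green-capped cell stands upright (within 7 degrees) and still on the floor of the blue tray, its foot wholly inside the rim; the shutter still stands up by itself, at least 105 mm up its slope (value of joint shutter above 0.105 m and x of cell_green in the frame of tray between -0.062 and 0.062 m and y of cell_green in the frame of tray between -0.062 and 0.062 m and z of cell_green in the frame of tray between 0 and 0.01 m and angle between cell_green's own z axis and vertical below 0.12 rad and linear speed of cell_green below 0.03 m/s); the robot touches nothing.
It fails at once if the orange-capped cell shifted by more than 20 mm or tipped (distance of cell_orange from where it was at the start of the episode above 0.02 m or angle between cell_orange's own z axis and vertical above 0.35 rad).
It fails at once if the green-capped cell dropped (falling faster than 0.7 m/s close to the bench, as from more than 25 mm) or tipped over ((linear speed of cell_green above 0.7 m/s and height (world z) of cell_green below 0.05 m) or angle between cell_green's own z axis and vertical above 0.9 rad).
It also fails if it takes over 64 s, if anything falls off the work surface, if the arm or the gripper's body presses on something with over 40 N, if the wrist force passes 120 N, or if a joint passes its speed limit or range.

## Working session

There is one attempt and no reset: what is moved stays moved. The work goes in short steps, Python scripts to look and compute and a tool call to move; the robot and the scene stay as the last step left them, time stands still between calls to the robot, and variables do not carry over. Pictures are saved under pics/ and viewed, and the job is handed in when it is done.

Besides the shell and the picture viewer there is one more tool, called after "Call:" as name(argument=value, ...) on one line, values as JSON. servo_tool: Moves the arm, as the interface text tells. Shifts and turns lie within -1 to 1; 1 stands for 0.8 m of shift or pi rad of turn. Its arguments: {"type":"object","properties":{"commands":{"type":"array"},"squeeze":{"type":"number"}},"required":["commands"]}

```bash
ls; mkdir -p pics
cat > h.py <<'E'
import numpy as np, cv2
from scipy.spatial.transform import Rotation as R
from rig import env
def cam(n):
    d=env.capture(n); d['R']=R.from_rotvec(d['rvec']).as_matrix(); d['f']=210/np.tan(np.radians(d['vfov'])/2); return d
def ray(d,u,v):
    c=np.array([(u-d['cx'])/d['f'],(v-d['cy'])/d['f'],1.]); return -d['R'].T@d['tvec'], d['R'].T@c
def onz(d,u,v,z):
    o,r=ray(d,u,v); return o+r*(z-o[2])/r[2]
def depthpt(d,u,v):
    o,r=ray(d,u,v); return o+r*d['z_map'][int(round(v)),int(round(u))]
def proj(d,p):
    c=d['R']@np.asarray(p)+d['tvec']; return c[:2]/c[2]*d['f']+[d['cx'],d['cy']]
E
python3 - <<'E'
from h import *
s=env.sense(); print({k:np.round(v,3) for k,v in s.items()})
for n in('side','top'):
    d=cam(n); cv2.imwrite(f'pics/{n}0.png',d['pixels']); np.savez(f'{n}0.npz',**d)
    print(n,d['f'],d['cx'],d['cy'],-d['R'].T@d['tvec'],d['R'][2])
print(R.from_rotvec(s['tool_rot']).as_matrix())
E
```

```text
pics
{'clock': np.float64(0.0), 'joints': array([ 1.264,  0.616, -0.013,  1.425,  0.008,  1.103, -0.04 ]), 'qvel': array([-0.   ,  0.001, -0.001, -0.003,  0.   , -0.001, -0.001]), 'effort': array([-0.0000e+00, -4.6922e+01,  2.5900e-01, -1.7104e+01,  1.0000e-02,
        1.0000e-02,  0.0000e+00]), 'ee_pos': array([ 0.179, -0.624,  0.202]), 'tool_rot': array([ 1.002,  1.331, -1.   ]), 'ft_force': array([-0.391, -0.237,  0.235]), 'torque': array([ 0.012,  0.054, -0.026]), 'gripper_width': np.float64(0.086)}
side 398.9552644097367 279.69467261039836 213.24573411105348 [0.62587125 0.31854515 0.94739085] [-0.1466423  -0.29321765 -0.94473247]
top 400.0221451381822 275.93167816559026 217.78750727906868 [0.39359359 0.07443152 0.99270528] [ 0.12444094 -0.00225377 -0.99222446]
[[-7.57918911e-04  9.61094459e-01  2.76218875e-01]
 [ 2.50730653e-03  2.76219913e-01 -9.61091189e-01]
 [-9.99996569e-01 -3.58637983e-05 -2.61911071e-03]]
```

View pics/side0.png

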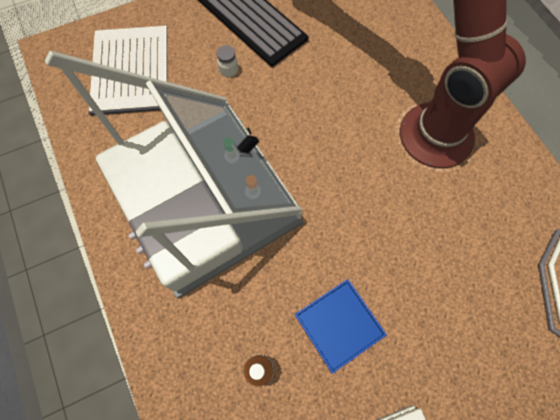

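View pics/top0.png

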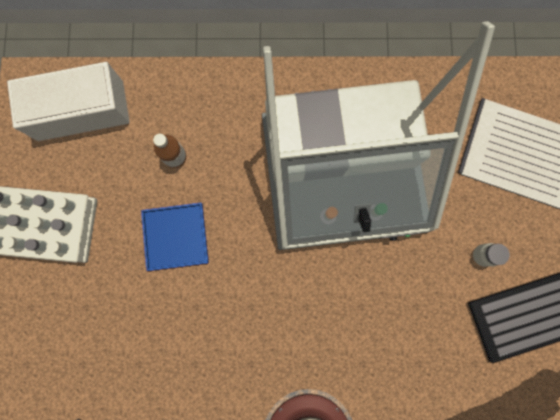

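The two pictures show the station ahead of the robot. In the top view the black fin is near (365,218), the green cap near (381,209), the orange cap near (331,213) and the tray near (176,237). In the side view the fin is near (247,145), green (229,146), orange (252,182) and the tray (341,325).

Run:
```python
from h import *
L={n:dict(np.load(f'{n}0.npz')) for n in('side','top')}
t=L['top']['pixels'][125:255,255:465]; s=L['side']['pixels'][90:230,140:310]
cv2.imwrite('pics/z_t.png',cv2.resize(t,None,fx=3.7,fy=3.7,interpolation=cv2.INTER_CUBIC))
cv2.imwrite('pics/z_s.png',cv2.resize(s,None,fx=4.2,fy=4.2,interpolation=cv2.INTER_CUBIC))
def comps(m,mn=8):
    n,l,st,c=cv2.connectedComponentsWithStats(m.astype(np.uint8)); return [(st[i].tolist(),c[i].round(1).tolist()) for i in range(1,n) if st[i,4]>=mn]
for n,d in L.items():
    p=d['pixels'].astype(int);b,g,r=p[...,0],p[...,1],p[...,2]
    box=np.zeros(b.shape,bool)
    if n=='top': box[150:245,280:430]=1
    else: box[100:225,180:300]=1
    print(n,'green',comps(box&(g>r+12)&(g>b+5)))
    print(n,'orange',comps(box&(r>b+35)&(r>g+15)))
    print(n,'black',comps(box&(p.max(2)<40)))
    m=(b>r+60)&(b>g+40); cs=comps(m,200); print(n,'blue',cs)
    cnt=max(cv2.findContours(m.astype(np.uint8),0,2)[0],key=cv2.contourArea)
    rc=cv2.approxPolyDP(cv2.convexHull(cnt),8,True).reshape(-1,2)
    print([ (q.tolist(),onz(d,*q,.018).round(4).tolist()) for q in rc])
```

```text
side green [([223, 137, 12, 15, 126], [228.3, 143.8])]
side orange [([227, 100, 73, 107, 3971], [275.1, 135.8]), ([246, 175, 11, 14, 115], [250.9, 181.3])]
side black [([238, 136, 20, 17, 208], [247.6, 144.1])]
side blue [([295, 280, 91, 93, 4496], [339.9, 325.4])]
[([348, 280], [0.4081, 0.247, 0.018]), ([385, 335], [0.3921, 0.3905, 0.018]), ([332, 372], [0.5351, 0.4077, 0.018]), ([295, 314], [0.5538, 0.2634, 0.018])]
top green [([374, 203, 14, 12, 132], [380.7, 208.6]), ([405, 234, 5, 3, 11], [407.3, 235.2])]
top orange [([326, 207, 12, 11, 99], [331.3, 212.2]), ([336, 232, 94, 13, 509], [398.1, 240.8])]
top black [([358, 209, 12, 22, 172], [363.8, 219.4])]
top blue [([142, 204, 66, 66, 3612], [174.2, 236.5])]
[([200, 204], [0.5505, 0.2593, 0.018]), ([207, 261], [0.4107, 0.2395, 0.018]), ([147, 269], [0.3919, 0.384, 0.018]), ([142, 212], [0.531, 0.4015, 0.018])]
```

```bash
sleep 1
```

```text
(no output)
```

View pics/z_t.png

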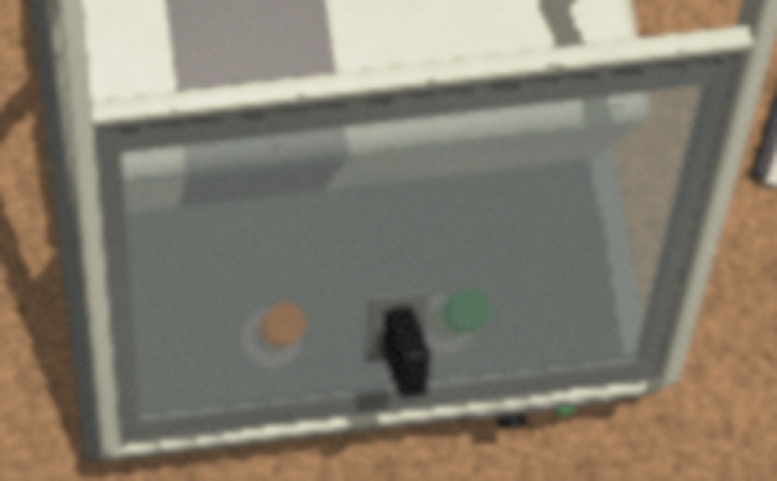

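View pics/z_s.png

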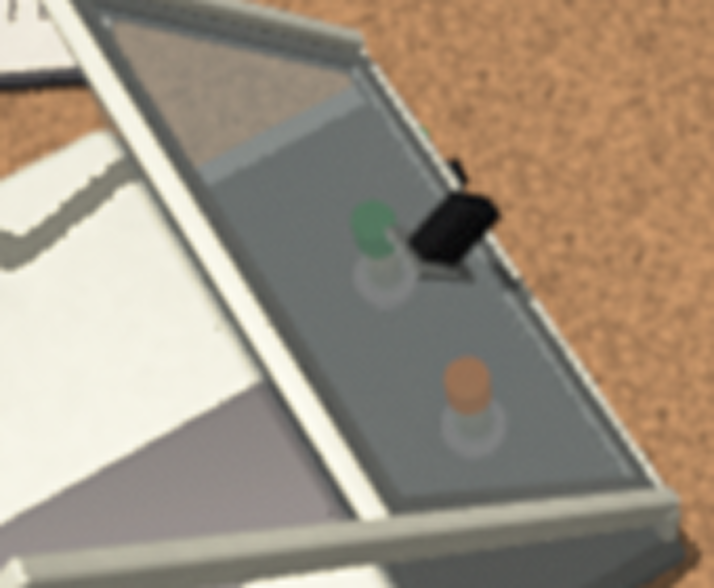

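Run:
```python
from h import *
L={n:dict(np.load(f'{n}0.npz')) for n in('side','top')}
for n,g,o in(('side',(228.3,143.8),(250.9,181.3)),('top',(380.7,208.6),(331.3,212.2))):
    d=L[n]
    for q,c in((g,'g'),(o,'o')): print(n,c,onz(d,*q,.098).round(4), 'depthpt',depthpt(d,*q).round(3))
def tri(a,b):
    o1,r1=ray(L['side'],*a);o2,r2=ray(L['top'],*b)
    x=np.linalg.lstsq(np.c_[r1,-r2],o2-o1,rcond=None)[0];p,q=o1+r1*x[0],o2+r2*x[1];return (p+q)/2,np.linalg.norm(p-q)
print('tri g',tri((228.3,143.8),(380.7,208.6)),'o',tri((250.9,181.3),(331.3,212.2)))
# black fin cloud
for n,(x0,y0,w,h) in(('side',(238,136,20,17)),('top',(358,209,12,22))):
    d=L[n];P=[]
    for v in range(y0,y0+h):
        for u in range(x0,x0+w):
            if d['pixels'][v,u].max()<40: P.append(depthpt(d,u,v))
    P=np.array(P);print(n,len(P),np.percentile(P,[2,25,50,75,98],axis=0).round(3).tolist())
    np.save(n+'fin.npy',P)
# shutter lower edge pixels (top full-image coords): zoom pts/3.7+offset
d=L['top']
for zx,zy in((110,448),(645,388)):
    u,v=zx/3.7+255,zy/3.7+125; print('edge',(u,v),onz(d,u,v,.08).round(4),depthpt(d,u,v).round(4))
for zx,zy in((95,118),(750,38)):
    u,v=zx/3.7+255,zy/3.7+125; print('top bar',(u,v),depthpt(d,u,v).round(4))
d=L['side']
for zx,zy in((365,55),(655,485)):
    u,v=zx/4.2+140,zy/4.2+90; print('edge s',(u,v),onz(d,u,v,.08).round(4),depthpt(d,u,v).round(4))
```

```text
side g [ 0.53   -0.1567  0.098 ] depthpt [ 0.536 -0.125  0.155]
side o [ 0.5208 -0.0443  0.098 ] depthpt [ 0.528 -0.019  0.157]
top g [ 0.5262 -0.1646  0.098 ] depthpt [ 0.521 -0.155  0.133]
top o [ 0.5182 -0.0527  0.098 ] depthpt [ 0.513 -0.047  0.138]
tri g (array([ 0.52840772, -0.1694017 ,  0.07696046]), np.float64(0.0023653679461567516)) o (array([ 0.51963007, -0.05425823,  0.07792857]), np.float64(0.0037244037033631328))
side 208 [[0.475, -0.116, 0.131], [0.489, -0.11, 0.148], [0.498, -0.105, 0.155], [0.506, -0.103, 0.162], [0.518, -0.101, 0.17]]
top 172 [[0.473, -0.122, 0.141], [0.484, -0.116, 0.154], [0.494, -0.112, 0.16], [0.504, -0.107, 0.165], [0.517, -0.105, 0.17]]
edge (284.72972972972974, 246.0810810810811) [0.443  0.0525 0.08  ] [0.4428 0.0526 0.0845]
edge (429.3243243243243, 229.86486486486484) [ 0.4793 -0.2792  0.08  ] [ 0.4807 -0.2848  0.0655]
top bar (280.6756756756757, 156.8918918918919) [0.5989 0.0636 0.2673]
top bar (457.7027027027027, 135.27027027027026) [ 0.6387 -0.2673  0.2708]
edge s (226.9047619047619, 103.0952380952381) [ 0.4857 -0.2757  0.08  ] [ 0.4828 -0.2878  0.0623]
edge s (295.95238095238096, 205.47619047619048) [0.449  0.0482 0.08  ] [0.4461 0.0438 0.066 ]
```

Run:
```python
from h import *
th=np.radians(6.5); X=np.array([np.cos(th),np.sin(th)]);Y=np.array([-X[1],X[0]])
for n in('side','top'):
    P=np.load(n+'fin.npy'); Q=np.c_[P[:,:2]@X,P[:,:2]@Y,P[:,2]]
    off=Q@[-.766,0,.643]; al=Q@[.643,0,.766]
    print(n,'ys',np.percentile(Q[:,1],[2,10,30,50,70,90,98]).round(4),'off',np.percentile(off,[2,50,98]).round(4),'along',np.percentile(al,[2,50,98]).round(4))
    m=off>np.percentile(off,98)-.006
    print(' outer end: n',m.sum(),Q[m].mean(0).round(4),Q[m].min(0).round(4),Q[m].max(0).round(4))
def xs(p): return np.array(p)@X,np.array(p)@Y
for p in((.443,.0525),(.4793,-.2792),(.4857,-.2757),(.449,.0482),(.527,-.164),(.5195,-.050)): print(p,np.round(xs(p),4))
print(X,Y)
```

```text
side ys [-0.1714 -0.1694 -0.1644 -0.1599 -0.1587 -0.1577 -0.1569] off [-0.2908 -0.2697 -0.2531] along [0.409  0.4322 0.4387]
 outer end: n 54 [ 0.4726 -0.1557  0.1764] [ 0.4573 -0.1735  0.1492] [0.6579 0.2456 0.9474]
top ys [-0.1754 -0.1739 -0.1702 -0.1664 -0.1634 -0.1616 -0.1611] off [-0.2866 -0.2612 -0.2514] along [0.4093 0.4323 0.4394]
 outer end: n 75 [ 0.4663 -0.168   0.1612] [ 0.456  -0.1761  0.1484] [ 0.4781 -0.1611  0.1721]
(0.443, 0.0525) [0.4461 0.002 ]
(0.4793, -0.2792) [ 0.4446 -0.3317]
(0.4857, -0.2757) [ 0.4514 -0.3289]
(0.449, 0.0482) [ 0.4516 -0.0029]
(0.527, -0.164) [ 0.505  -0.2226]
(0.5195, -0.05) [ 0.5105 -0.1085]
[0.99357186 0.11320321] [-0.11320321  0.99357186]
```

```bash
cat >> h.py <<'E'
def Rt(yawdeg=6.5):
    th=np.radians(yawdeg); x=np.array([0,0,-1.]); z=np.array([np.sin(th),-np.cos(th),0]); return np.c_[x,np.cross(z,x),z]
def row(p,Rg=None):
    s=env.sense(); Rc=R.from_rotvec(s['tool_rot']).as_matrix()
    Rg=Rt() if Rg is None else Rg
    t=R.from_matrix(Rc.T@Rg).as_rotvec()/np.pi; d=Rc.T@(np.asarray(p)-s['ee_pos'])/.8
    print('row',np.round(np.r_[t,d],4).tolist(),'dist',np.round(np.linalg.norm(d)*.8,3),'t',s['clock'],'pos',np.round(s['ee_pos'],4),'F',np.round(s['ft_force'],1),'w',round(float(s['gripper_width']),4))
E
python3 - <<'E'
from h import *
row((.28,-.45,.32)); row((.489,-.112,.25)); row((.46,-.16,.30))
E
```

```text
row [0.053, -0.0008, 0.0001, -0.1467, 0.181, -0.1746] dist 0.233 t 0.1 pos [ 0.1793 -0.624   0.2023] F [ 0.7 -0.7 -0.6] w 0.0851
row [0.053, -0.0008, 0.0001, -0.0584, 0.5488, -0.5082] dist 0.6 t 0.1 pos [ 0.1793 -0.624   0.2023] F [ 0.7 -0.7 -0.6] w 0.0851
row [0.053, -0.0008, 0.0001, -0.121, 0.4974, -0.4607] dist 0.551 t 0.1 pos [ 0.1793 -0.624   0.2023] F [ 0.7 -0.7 -0.6] w 0.0851
```

Call:
servo_tool(commands=[[0.03,0,0,-0.147,0.18,-0.175,0],[0.053,-0.001,0,-0.147,0.18,-0.175,0],[0.053,-0.001,0,-0.147,0.18,-0.175,0],[0.053,-0.001,0,-0.147,0.18,-0.175,0],[0.053,-0.001,0,-0.147,0.18,-0.175,0],[0.053,-0.001,0,-0.121,0.497,-0.461,0],[0.053,-0.001,0,-0.121,0.497,-0.461,0],[0.053,-0.001,0,-0.121,0.497,-0.461,0],[0.053,-0.001,0,-0.121,0.497,-0.461,0],[0.053,-0.001,0,-0.121,0.497,-0.461,0]])

```text
clock: 0.93
ee_pos: [0.3787, -0.289, 0.3033]
tool_rot: [1.125, 1.26, -1.126]
ft_force: [0.5, -0.5, -0.3]
gripper_width: 0.0854
```

Run:
```python
from h import *
row((.489,-.112,.24)); row((.489,-.112,.142))
```

```text
row [-0.0001, 0.0002, 0.0002, 0.0789, 0.162, -0.2044] dist 0.218 t 0.9333 pos [ 0.3787 -0.289   0.3033] F [ 0.5 -0.5 -0.3] w 0.0854
row [-0.0001, 0.0002, 0.0002, 0.2014, 0.162, -0.2044] dist 0.264 t 0.9333 pos [ 0.3787 -0.289   0.3033] F [ 0.5 -0.5 -0.3] w 0.0854
```

Call:
servo_tool(commands=[[0,0,0,0.079,0.162,-0.204,0],[0,0,0,0.079,0.162,-0.204,0],[0,0,0,0.079,0.162,-0.204,0],[0,0,0,0.079,0.162,-0.204,0],[0,0,0,0.079,0.162,-0.204,0],[0,0,0,0.079,0.162,-0.204,0],[0,0,0,0.079,0.162,-0.204,0],[0,0,0,0.079,0.162,-0.204,0]])

```text
clock: 1.6
ee_pos: [0.4886, -0.1124, 0.2394]
tool_rot: [1.123, 1.262, -1.127]
ft_force: [-0.2, -0.6, -0.1]
gripper_width: 0.0852
```

Run:
```python
from h import *
row((.489,-.112,.142))
for n in('side','top'):
    d=cam(n); im=d['pixels'][90:290,140:420]
    q=proj(d,(.489,-.112,.15)); print(n,q)
    cv2.imwrite(f'pics/{n}1.png',cv2.resize(im,None,fx=2.7,fy=2.7,interpolation=cv2.INTER_CUBIC))
```

```text
row [0.0003, 0.0003, 0.0008, 0.1217, 0.0009, -0.0006] dist 0.097 t 1.6 pos [ 0.4886 -0.1124  0.2394] F [-0.2 -0.6 -0.1] w 0.0852
side [250.16398368 141.52458522]
top [362.93950905 222.39312401]
```

View pics/side1.png

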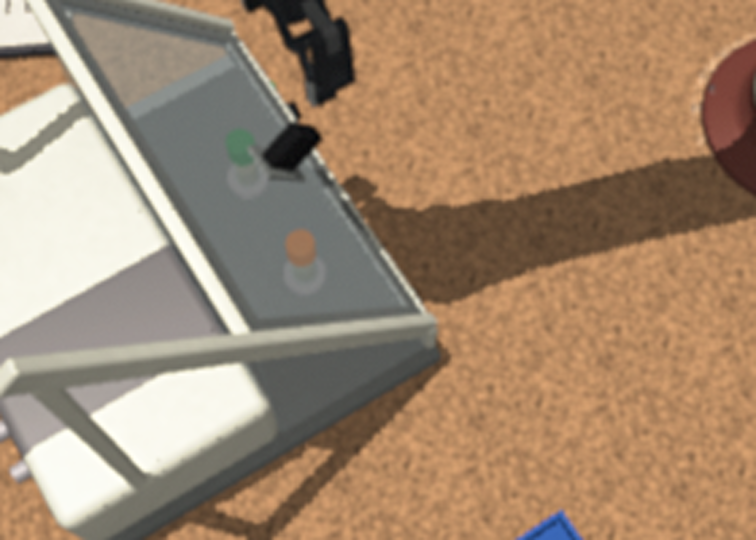

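View pics/top1.png

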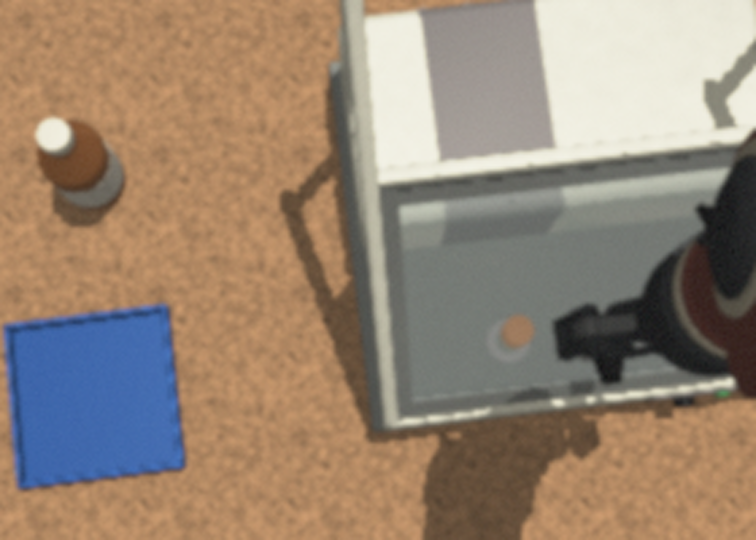

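Run:
```python
from h import *
for n in('side','top'):
    d=cam(n)
    for yy in(.0425,.057,-.057): 
        p=np.array([.4886,-.1124,.2394+.0])+yy*np.array([-.113,.994,0]); print(n,yy,proj(d,p),((proj(d,p)-[140,90])*2.7).round())
```

```text
side 0.0425 [258.19377434 135.12849247] [319. 122.]
side 0.057 [261.9058104  140.55559599] [329. 137.]
side -0.057 [233.68206698  99.2916711 ] [253.  25.]
top 0.0425 [351.23812284 219.84478628] [570. 351.]
top 0.057 [343.66529925 220.72040332] [550. 353.]
top -0.057 [403.07639312 213.85092255] [710. 334.]
```

Run:
```python
from h import *
d=cam('side'); P=[]
for v in range(90,130):
    for u in range(225,275):
        p=depthpt(d,u,v)
        if .2<p[2]<.32 and d['pixels'][v,u].max()<70: P.append(p)
P=np.array(P); print(len(P)); th=np.radians(6.5)
Y=np.array([-np.sin(th),np.cos(th)]);X=np.array([np.cos(th),np.sin(th)])
c=np.array([.4886,-.1124])
q=np.c_[(P[:,:2]-c)@X,(P[:,:2]-c)@Y,P[:,2]]
print(np.percentile(q,[1,5,25,50,75,95,99],axis=0).round(3))
m=q[:,2]<.245; print(m.sum(),q[m].round(3).tolist()[:30])
```

```text
27
[[-0.003 -0.045  0.284]
 [-0.001 -0.044  0.285]
 [ 0.003 -0.044  0.287]
 [ 0.006  0.05   0.292]
 [ 0.007  0.054  0.299]
 [ 0.008  0.056  0.306]
 [ 0.008  0.057  0.309]]
0 []
```

Run:
```python
from h import *
d=cam('side'); print(env.sense()['ee_pos'], env.sense()['clock'])
cv2.imwrite('pics/side2.png',cv2.resize(d['pixels'][80:170,190:300],None,fx=6,fy=6,interpolation=cv2.INTER_CUBIC))
for v in range(90,135,3):
    print(v,[ (u,int(d['pixels'][v,u].max()))+tuple(depthpt(d,u,v).round(3).tolist()) for u in range(250,272,6)])
```

```text
[ 0.48862422 -0.11391176  0.24031702] 1.9
90 [(250, 29, 0.49, -0.075, 0.384), (256, 53, 0.48, -0.073, 0.38), (262, 190, 0.365, -0.332, -0.006), (268, 194, 0.351, -0.322, -0.001)]
93 [(250, 25, 0.492, -0.071, 0.381), (256, 56, 0.483, -0.066, 0.382), (262, 163, 0.37, -0.32, -0.001), (268, 180, 0.355, -0.314, -0.002)]
96 [(250, 55, 0.492, -0.071, 0.374), (256, 54, 0.485, -0.06, 0.383), (262, 61, 0.476, -0.056, 0.383), (268, 153, 0.36, -0.303, 0.0)]
99 [(250, 200, 0.409, -0.316, -0.001), (256, 34, 0.486, -0.059, 0.377), (262, 59, 0.479, -0.051, 0.383), (268, 84, 0.469, -0.047, 0.382)]
102 [(250, 91, 0.49, -0.08, 0.343), (256, 29, 0.49, -0.05, 0.382), (262, 51, 0.481, -0.046, 0.382), (268, 52, 0.47, -0.047, 0.375)]
105 [(250, 28, 0.493, -0.073, 0.346), (256, 30, 0.492, -0.045, 0.381), (262, 47, 0.482, -0.045, 0.375), (268, 30, 0.471, -0.044, 0.371)]
108 [(250, 34, 0.495, -0.071, 0.34), (256, 23, 0.493, -0.045, 0.373), (262, 43, 0.482, -0.044, 0.368), (268, 24, 0.471, -0.045, 0.361)]
111 [(250, 117, 0.495, -0.071, 0.331), (256, 24, 0.493, -0.046, 0.364), (262, 27, 0.483, -0.043, 0.362), (2
[... 308 characters left out ...]
20 [(250, 173, 0.436, -0.256, -0.004), (256, 43, 0.493, -0.049, 0.331), (262, 30, 0.484, -0.042, 0.335), (268, 86, 0.474, -0.04, 0.331)]
123 [(250, 198, 0.44, -0.247, -0.003), (256, 54, 0.489, -0.061, 0.302), (262, 24, 0.486, -0.039, 0.332), (268, 194, 0.396, -0.226, -0.002)]
126 [(250, 201, 0.444, -0.238, -0.003), (256, 60, 0.49, -0.062, 0.29), (262, 129, 0.414, -0.224, -0.001), (268, 199, 0.4, -0.216, -0.001)]
129 [(250, 155, 0.448, -0.228, -0.0), (256, 169, 0.433, -0.222, -0.001), (262, 188, 0.418, -0.216, -0.003), (268, 185, 0.403, -0.209, -0.003)]
132 [(250, 48, 0.46, -0.194, 0.045), (256, 194, 0.436, -0.215, -0.004), (262, 177, 0.422, -0.208, -0.004), (268, 185, 0.407, -0.202, -0.004)]
```

View pics/side2.png

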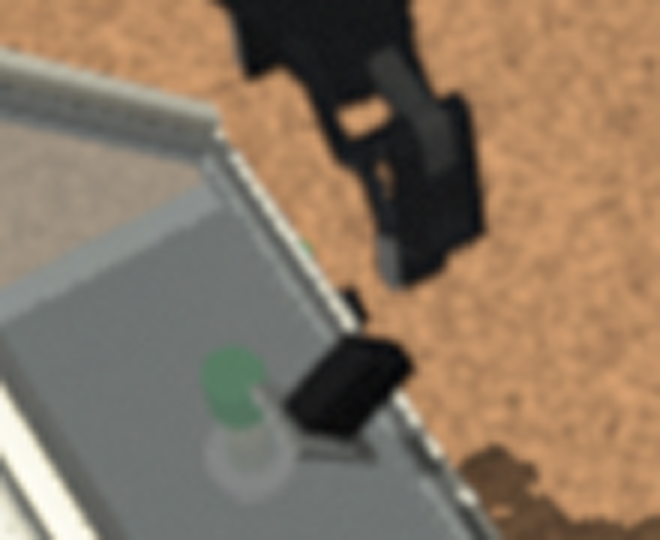

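Run:
```python
from h import *
d=dict(np.load('side0.npz')); th=np.radians(6.5)
Y=np.array([-np.sin(th),np.cos(th),0]);X=np.array([np.cos(th),np.sin(th),0])
for z in(.242,.26,.28):
  print(z,[((proj(d,np.array([.4886,-.1130,z])+a*X+b*Y)-[190,80])*6).round().tolist() for a in(-.011,.011) for b in(.0425,.057)])
```

```text
0.242 [[436.0, 310.0], [459.0, 343.0], [380.0, 341.0], [402.0, 373.0]]
0.26 [[434.0, 282.0], [457.0, 315.0], [377.0, 312.0], [399.0, 346.0]]
0.28 [[432.0, 248.0], [456.0, 282.0], [373.0, 280.0], [396.0, 314.0]]
```

Run:
```python
from h import *
d=cam('top'); 
cv2.imwrite('pics/top2.png',cv2.resize(d['pixels'][170:280,330:450],None,fx=5.5,fy=5.5,interpolation=cv2.INTER_CUBIC))
th=np.radians(6.5); Y=np.array([-np.sin(th),np.cos(th),0]);X=np.array([np.cos(th),np.sin(th),0])
for v in range(198,240,3):
    o=[]
    for u in range(342,380,5):
        p=depthpt(d,u,v)-[.4886,-.113,0]; o.append((u,int(d['pixels'][v,u].max()),round(p@X,3),round(p@Y,3),round(p[2],3)))
    print(v,*o)
```

```text
198 (342, 122, np.float64(0.055), np.float64(0.041), np.float64(0.167)) (347, 119, np.float64(0.054), np.float64(0.031), np.float64(0.166)) (352, 122, np.float64(0.053), np.float64(0.02), np.float64(0.166)) (357, 120, np.float64(0.052), np.float64(0.009), np.float64(0.163)) (362, 121, np.float64(0.051), np.float64(-0.002), np.float64(0.162)) (367, 120, np.float64(0.05), np.float64(-0.012), np.float64(0.162)) (372, 119, np.float64(0.049), np.float64(-0.023), np.float64(0.159)) (377, 95, np.float64(0.013), np.float64(0.033), np.float64(0.4))
201 (342, 121, np.float64(0.05), np.float64(0.041), np.float64(0.16)) (347, 121, np.float64(0.049), np.float64(0.03), np.float64(0.158)) (352, 121, np.float64(0.048), np.float64(0.019), np.float64(0.158)) (357, 115, np.float64(0.046), np.float64(0.009), np.float64(0.158)) (362, 121, np.float64(0.046), np.float64(-0.003), np.float64(0.154)) (367, 103, np.float64(0.045), np.float64(-0.013), np.float64(0.154)) (372, 62, np.float64(0.015), np.float64(0.03), np.float64(0.357)) (377, 33, np.float64(0.008), np.float64(0.034), np.float64(0.403))
204 (342, 
[... 5869 characters left out ...]
)) (372, 143, np.float64(-0.021), np.float64(-0.036), np.float64(0.065)) (377, 158, np.float64(-0.023), np.float64(-0.047), np.float64(0.065))
237 (342, 93, np.float64(-0.021), np.float64(0.036), np.float64(0.076)) (347, 152, np.float64(-0.022), np.float64(0.023), np.float64(0.065)) (352, 124, np.float64(-0.023), np.float64(0.011), np.float64(0.066)) (357, 184, np.float64(-0.024), np.float64(-0.0), np.float64(0.065)) (362, 146, np.float64(-0.026), np.float64(-0.012), np.float64(0.066)) (367, 217, np.float64(-0.027), np.float64(-0.023), np.float64(0.066)) (372, 177, np.float64(-0.028), np.float64(-0.036), np.float64(0.062)) (377, 156, np.float64(-0.028), np.float64(-0.054), np.float64(0.035))
```

View pics/top2.png

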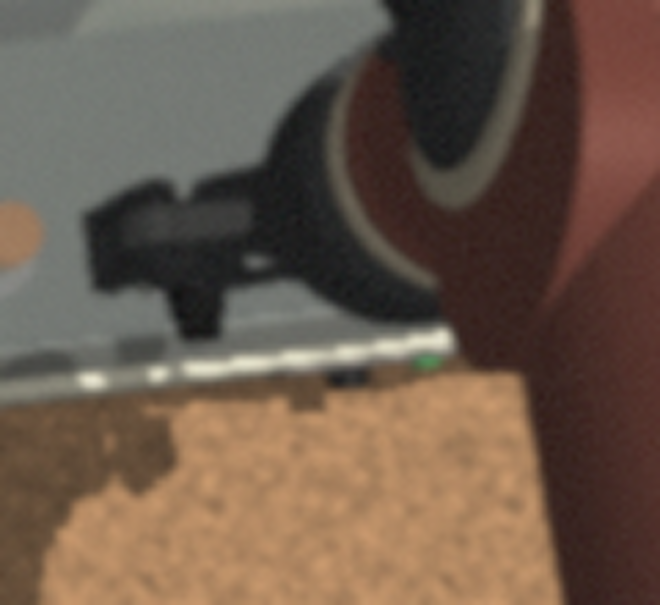

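The side view puts the fingertips at about z 0.28, while the stated pose gives 0.24. I'll go down to a height that is safe either way and compare the tips with the fin directly.

Call:
servo_tool(commands=[[0,0,0,0.056,0.001,0,0],[0,0,0,0.056,0.001,0,0],[0,0,0,0.056,0.001,0,0]])

```text
clock: 2.2
ee_pos: [0.4875, -0.1138, 0.194]
tool_rot: [1.125, 1.263, -1.132]
ft_force: [0.3, 0.9, 0.5]
gripper_width: 0.0852
```

Run:
```python
from h import *
d=cam('side'); s=env.sense(); print(s['ee_pos'], s['clock'],s['joints'],s['qvel'].max())
cv2.imwrite('pics/side3.png',cv2.resize(d['pixels'][80:180,190:310],None,fx=6,fy=6,interpolation=cv2.INTER_CUBIC))
th=np.radians(6.5); Y=np.array([-np.sin(th),np.cos(th),0]);X=np.array([np.cos(th),np.sin(th),0])
for z in(s['ee_pos'][2]+.002,):
  print(z,[((proj(d,np.r_[s['ee_pos'][:2],z]+a*X+b*Y)-[190,80])*6).round().tolist() for a in(-.011,.011) for b in(.0425,.057)])
```

```text
[ 0.48908027 -0.11380774  0.19552163] 2.25 [ 0.30255738  0.40107107 -0.16633536  1.84992749  0.08417941  0.89856061
 -1.36403074] -0.0005949767973207213
0.19752162898610653 [[438.0, 374.0], [460.0, 406.0], [385.0, 404.0], [406.0, 435.0]]
```

View pics/side3.png

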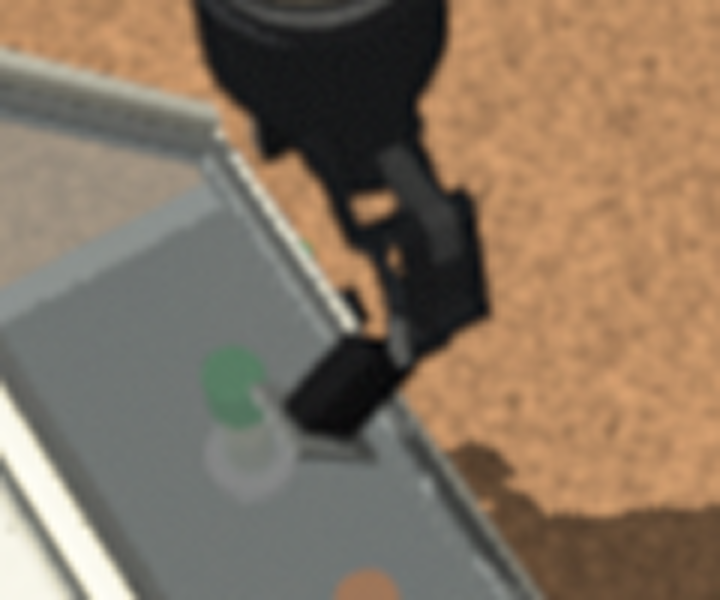

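Call:
servo_tool(commands=[[0,0,0,0.065,-0.001,-0.002,0],[0,0,0,0.065,-0.001,-0.002,0],[0,0,0,0.065,-0.001,-0.002,0],[0,0,0,0.065,-0.001,-0.002,0]])

```text
clock: 2.58
ee_pos: [0.4892, -0.1125, 0.1448]
tool_rot: [1.127, 1.258, -1.128]
ft_force: [0.6, -0.2, 0.3]
gripper_width: 0.0856
```

Run:
```python
from h import *
d=cam('side'); s=env.sense(); print(s['ee_pos'], s['clock'],s['ft_force'])
cv2.imwrite('pics/side4.png',cv2.resize(d['pixels'][80:180,190:310],None,fx=6,fy=6,interpolation=cv2.INTER_CUBIC))
d=cam('top')
cv2.imwrite('pics/top4.png',cv2.resize(d['pixels'][170:280,330:450],None,fx=5.5,fy=5.5,interpolation=cv2.INTER_CUBIC))
```

```text
[ 0.48978523 -0.11264724  0.14536795] 2.6333 [0.5534414  0.02779981 0.69750011]
```

View pics/side4.png

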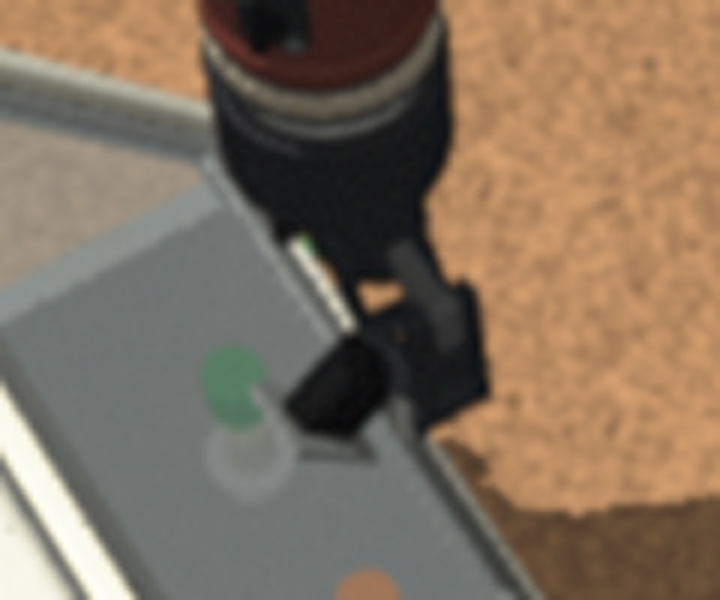

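View pics/top4.png

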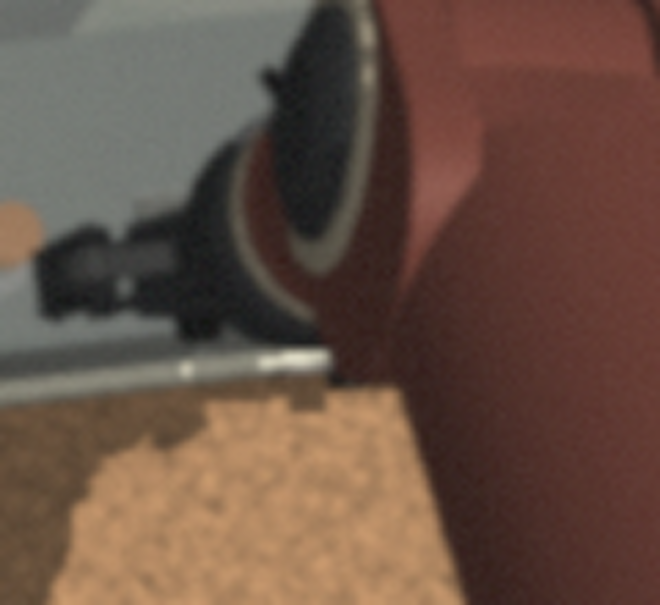

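Call:
servo_tool(commands=[[0,0,0,0.008,0,0,0.3],[0,0,0,0.008,0,0,1],[0,0,0,0.008,0,0,1],[0,0,0,0.008,0,0,1],[0,0,0,0.008,0,0,1],[0,0,0,0.008,0,0,1],[0,0,0,0.008,0,0,1],[0,0,0,0.008,0,0,1],[0,0,0,0.008,0,0,1]], squeeze=50)

```text
clock: 3.43
ee_pos: [0.4902, -0.1139, 0.1396]
tool_rot: [1.128, 1.253, -1.127]
ft_force: [-1.3, -3.9, 4.7]
gripper_width: 0.0141
```

Run:
```python
from h import *
d=cam('side'); s=env.sense(); print(s['ee_pos'], s['clock'],s['ft_force'],s['gripper_width'])
cv2.imwrite('pics/side5.png',cv2.resize(d['pixels'][80:180,190:310],None,fx=6,fy=6,interpolation=cv2.INTER_CUBIC))
row((.489+.05*.6384,-.112+.05*.0728,s['ee_pos'][2]+.05*.766))
```

```text
[ 0.49023344 -0.11395076  0.13961078] 3.4833 [-0.38050377 -4.43993659  4.14758728] 0.014387967238207924
row [-0.0014, 0.0012, -0.0011, -0.0477, 0.0391, -0.0026] dist 0.049 t 3.4833 pos [ 0.4902 -0.114   0.1396] F [-0.4 -4.4  4.1] w 0.0144
```

View pics/side5.png

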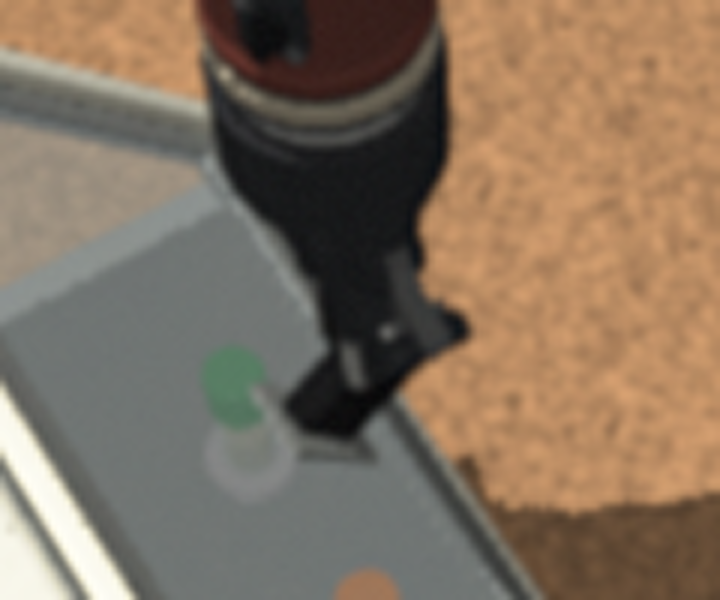

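Call:
servo_tool(commands=[[0,0,0,-0.012,0.01,0,1],[0,0,0,-0.024,0.02,0,1],[0,0,0,-0.036,0.03,0,1],[0,0,0,-0.048,0.04,0,1],[0,0,0,-0.048,0.04,0,1]])

```text
clock: 3.9
ee_pos: [0.5219, -0.1102, 0.1779]
tool_rot: [1.127, 1.255, -1.128]
ft_force: [-0.4, -1.9, -0.6]
gripper_width: 0.0137
```

Run:
```python
from h import *
d=cam('side'); s=env.sense(); print(s['ee_pos'], s['clock'],s['ft_force'],s['gripper_width'])
cv2.imwrite('pics/side6.png',cv2.resize(d['pixels'][40:240,80:310],None,fx=3,fy=3,interpolation=cv2.INTER_CUBIC))
```

```text
[ 0.52173809 -0.11026163  0.17759377] 3.95 [ 0.61054762 -2.5632137  -2.28987828] 0.013986177148625913
```

View pics/side6.png

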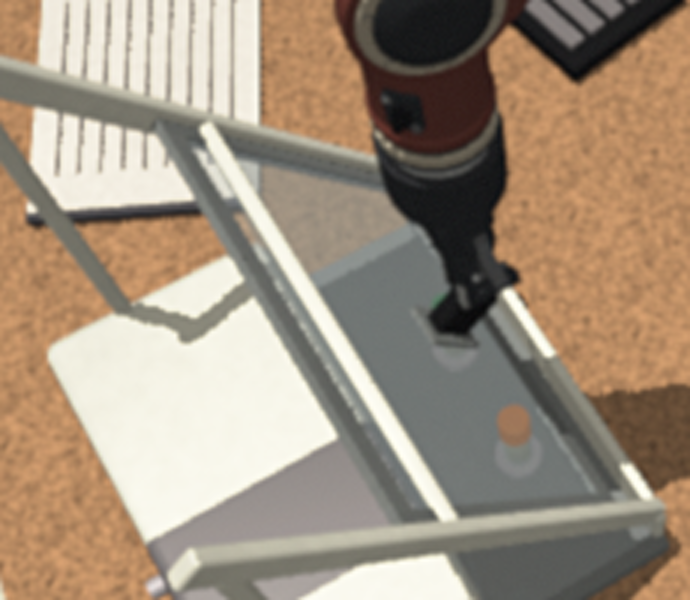

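The shutter follows the fin: the lower bar has left the lip, and the gap runs along the front from (520,300) to (630,480). I'll carry on up the slope.

Call:
servo_tool(commands=[[0,0,0,-0.018,0.015,0,1],[0,0,0,-0.036,0.03,0,1],[0,0,0,-0.054,0.045,0,1],[0,0,0,-0.072,0.06,0,1],[0,0,0,-0.09,0.075,0,1],[0,0,0,-0.108,0.09,0,1],[0,0,0,-0.126,0.105,0,1],[0,0,0,-0.14,0.117,0,1],[0,0,0,-0.14,0.117,0,1],[0,0,0,-0.14,0.117,0,1]])

```text
clock: 4.78
ee_pos: [0.6151, -0.0993, 0.2897]
tool_rot: [1.128, 1.253, -1.126]
ft_force: [1.4, -1.7, -0.5]
gripper_width: 0.0137
```

Run:
```python
from h import *
d=cam('side'); s=env.sense(); print(s['ee_pos'], s['clock'],s['ft_force'],s['gripper_width'])
cv2.imwrite('pics/side7.png',cv2.resize(d['pixels'][0:240,30:310],None,fx=2.7,fy=2.5,interpolation=cv2.INTER_CUBIC))
p=np.array([.4902,-.114,.1396]); print((s['ee_pos']-p)@[.6389,.0728,.766])
```

```text
[ 0.61485201 -0.09932497  0.28940188] 4.8333 [ 2.73765826 -1.39844067 -0.02024934] 0.013866961352369547
0.19545675014060987
```

View pics/side7.png

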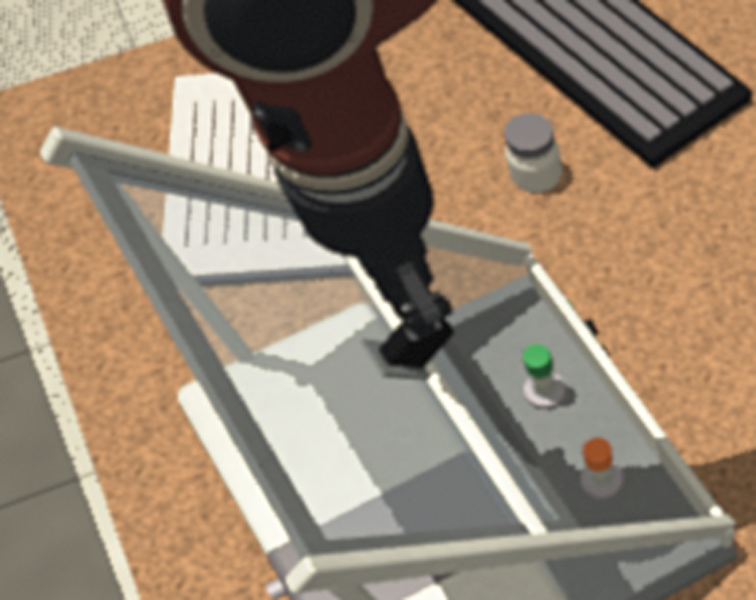

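The shutter is up at about 0.195 m and both cells are in plain view, green at zoom (538,362) and orange at (598,455). I'll open the gripper and lift off the fin.

Call:
servo_tool(commands=[[0,0,0,0,0,0,0],[0,0,0,0,0,0,0],[0,0,0,0,0,0,0],[0,0,0,0,0,0,0],[0,0,0,0,0,0,0],[0,0,0,-0.04,0,0,0],[0,0,0,-0.08,0,0,0],[0,0,0,-0.1,-0.01,0,0],[0,0,0,-0.1,-0.05,0,0],[0,0,0,-0.1,-0.1,0,0]])

```text
clock: 5.67
ee_pos: [0.5362, -0.1069, 0.3692]
tool_rot: [1.128, 1.253, -1.122]
ft_force: [0.2, -0.9, -0.1]
gripper_width: 0.0851
```

Call:
servo_tool(commands=[[0,0,0,0,-0.05,0.05,0],[0,0,0,0,-0.1,0.1,0],[0,0,0,0,-0.12,0.12,0],[0,0,0,0,-0.12,0.16,0],[0,0,0,0,-0.12,0.18,0],[0,0,0,0,-0.12,0.18,0],[0,0,0,0,-0.12,0.18,0]])

```text
clock: 6.25
ee_pos: [0.4566, -0.2611, 0.3686]
tool_rot: [1.131, 1.252, -1.123]
ft_force: [0.1, 0.2, -0.2]
gripper_width: 0.0854
```

Run:
```python
from h import *
s=env.sense(); print(s['ee_pos'], s['clock'],s['ft_force'],s['gripper_width'])
for n in('side','top'):
    d=cam(n); np.savez(f'{n}8.npz',**d); cv2.imwrite(f'pics/{n}8.png',d['pixels'])
```

```text
[ 0.45655703 -0.2610598   0.3686253 ] 6.25 [ 0.08189076  0.18500197 -0.24009546] 0.08539817913991044
```

View pics/side8.png

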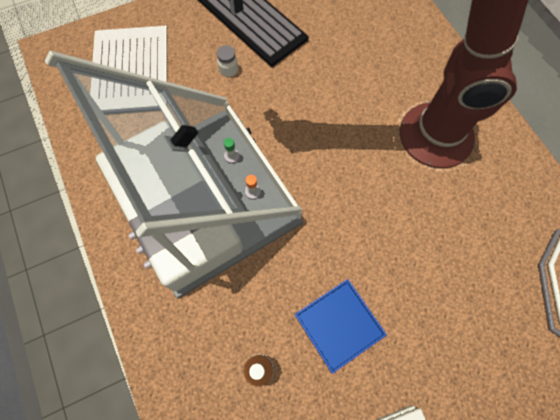

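View pics/top8.png

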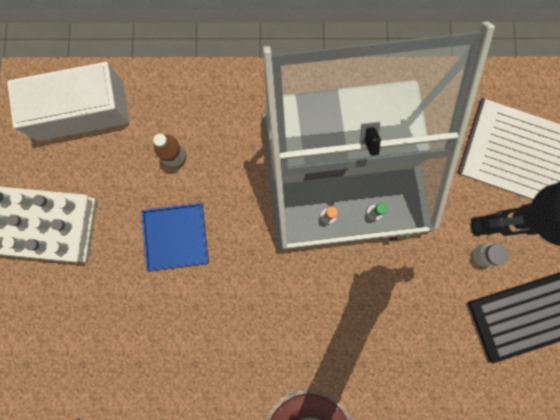

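The shutter stays up, with its lower bar near top-view (370,145). Both cells are unobstructed, so I'll measure the caps and the foot precisely.

Run:
```python
from h import *
L={n:dict(np.load(f'{n}8.npz')) for n in('side','top')}
res={}
for n,d in L.items():
    p=d['pixels'].astype(int);b,g,r=p[...,0],p[...,1],p[...,2]
    box=np.zeros(b.shape,bool)
    if n=='top': box[190:230,300:400]=1
    else: box[130:205,215:280]=1
    for c,m in(('g',box&(g>r+25)&(g>b+15)),('o',box&(r>b+70)&(r>g+45))):
        k,l,st,ce=cv2.connectedComponentsWithStats(m.astype(np.uint8)); i=1+np.argmax(st[1:,4])
        vs,us=np.nonzero(l==i); P=np.array([depthpt(d,u,v) for u,v in zip(us,vs)])
        hi=P[:,2]>np.percentile(P[:,2],85)-.006
        print(n,c,st[i].tolist(),ce[i].round(1),'onz.098',onz(d,*ce[i],.098).round(4),'z pct',np.percentile(P[:,2],[5,50,95]).round(4),'top-face mean',P[hi].mean(0).round(4),'med',np.median(P,0).round(4),'px mean',us[hi].mean().round(1),vs[hi].mean().round(1), 'onz topface',onz(d,us[hi].mean(),vs[hi].mean(),.098).round(4))
        res[n,c]=ce[i]
for n,d in L.items():
    im=d['pixels']; im=im[190:235,310:400] if n=='top' else im[130:205,205:285]
    cv2.imwrite(f'pics/{n}8z.png',cv2.resize(im,None,fx=8,fy=8,interpolation=cv2.INTER_CUBIC))
```

```text
side g [223, 137, 11, 14, 117] [228.5 143.4] onz.098 [ 0.5291 -0.1574  0.098 ] z pct [0.021  0.0954 0.0983] top-face mean [ 0.5286 -0.1611  0.0961] med [ 0.5284 -0.1588  0.0954] px mean 228.2 142.5 onz topface [ 0.5289 -0.16    0.098 ]
side o [251, 130, 29, 40, 465] [267.8 145.6] onz.098 [ 0.4463 -0.112   0.098 ] z pct [-0.0044 -0.0016  0.0012] top-face mean [ 0.4262 -0.1607  0.0025] med [ 0.4267 -0.1643 -0.0016] px mean 267.8 145.6 onz topface [ 0.4463 -0.112   0.098 ]
top g [375, 203, 13, 11, 116] [381.2 208.2] onz.098 [ 0.527  -0.1658  0.098 ] z pct [0.0205 0.0976 0.1007] top-face mean [ 0.5276 -0.1654  0.0982] med [ 0.5276 -0.1658  0.0976] px mean 381.0 208.0 onz topface [ 0.5276 -0.1654  0.098 ]
top o [326, 207, 12, 11, 103] [331.5 212. ] onz.098 [ 0.5187 -0.0531  0.098 ] z pct [0.0888 0.0974 0.1006] top-face mean [ 0.5192 -0.0528  0.0979] med [ 0.5188 -0.0526  0.0974] px mean 331.3 211.8 onz topface [ 0.5192 -0.0528  0.098 ]
```

```bash
sleep 0.5
```

```text
(no output)
```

View pics/top8z.png

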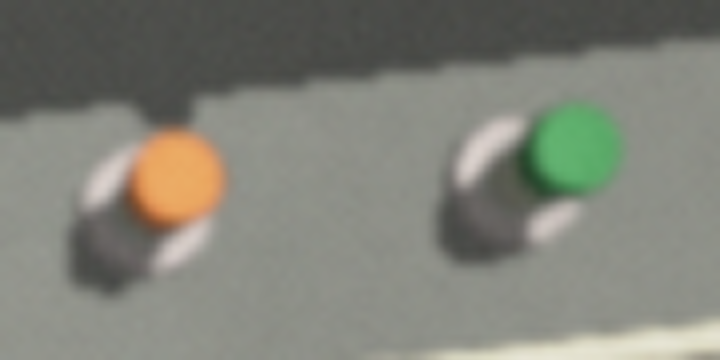

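View pics/side8z.png

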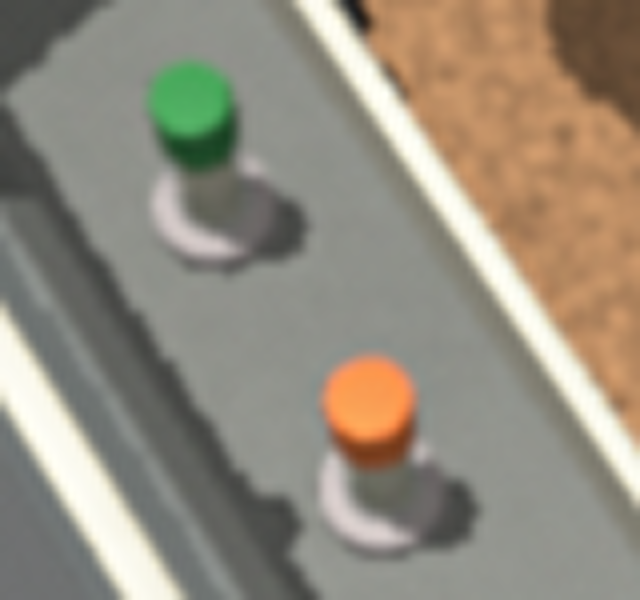

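Run:
```python
from h import *
d=dict(np.load('side8.npz')); th=np.radians(6.5)
Y=np.array([-np.sin(th),np.cos(th),0]);X=np.array([np.cos(th),np.sin(th),0]); c=np.array([.4902,-.114,.1396])
for zx,zy in((345,380),(358,388),(370,388),(350,345)):
  u,v=zx/6+190,zy/6+80
  for yy in(.009,.014):
    o,r=ray(d,u,v); t=((c-o)@Y+yy)/(r@Y); p=o+r*t-c; print((zx,zy),yy,'X',round(p@X,4),'dz',round(p[2],4))
row((.480,-.173,.26)); row((.528,-.163,.17));row((.528,-.163,.078))
```

```text
(345, 380) 0.009 X 0.0091 dz 0.0221
(345, 380) 0.014 X 0.0112 dz 0.0318
(358, 388) 0.009 X 0.0043 dz 0.0116
(358, 388) 0.014 X 0.0065 dz 0.0214
(370, 388) 0.009 X -0.0006 dz 0.0069
(370, 388) 0.014 X 0.0017 dz 0.0168
(350, 345) 0.009 X 0.0052 dz 0.0441
(350, 345) 0.014 X 0.0074 dz 0.0536
row [0.0004, 0.0004, -0.0027, 0.1362, 0.0392, -0.1036] dist 0.14 t 6.35 pos [ 0.4574 -0.2589  0.3688] F [0.3 1.1 0. ] w 0.0854
row [0.0004, 0.0004, -0.0027, 0.2492, 0.0993, -0.1093] dist 0.232 t 6.35 pos [ 0.4574 -0.2589  0.3688] F [0.3 1.1 0. ] w 0.0854
row [0.0004, 0.0004, -0.0027, 0.3642, 0.0983, -0.1095] dist 0.314 t 6.35 pos [ 0.4574 -0.2589  0.3688] F [0.3 1.1 0. ] w 0.0854
```

Call:
servo_tool(commands=[[0,0,0,0.04,0.02,-0.05,0],[0,0,0,0.09,0.035,-0.085,0],[0,0,0,0.136,0.04,-0.104,0],[0,0,0,0.17,0.06,-0.106,0],[0,0,-0.003,0.21,0.09,-0.109,0],[0,0,-0.003,0.249,0.099,-0.109,0],[0,0,-0.003,0.249,0.099,-0.109,0],[0,0,-0.003,0.249,0.099,-0.109,0]])

```text
clock: 7.02
ee_pos: [0.527, -0.1609, 0.1687]
tool_rot: [1.12, 1.268, -1.125]
ft_force: [-0.7, -0.8, 0.6]
gripper_width: 0.0854
```

```bash
cat > look.py <<'E'
from h import *
import sys
k=sys.argv[1]
d=cam('side'); s=env.sense()
cv2.imwrite(f'pics/side{k}.png',cv2.resize(d['pixels'][70:210,170:310],None,fx=4.2,fy=4.2,interpolation=cv2.INTER_CUBIC))
d=cam('top')
cv2.imwrite(f'pics/top{k}.png',cv2.resize(d['pixels'][110:270,300:460],None,fx=3.7,fy=3.7,interpolation=cv2.INTER_CUBIC))
row([float(x) for x in sys.argv[2:5]])
E
python3 look.py 9 .528 -.163 .095
```

```text
row [0.0006, 0.0008, -0.0005, 0.0964, -0.0008, -0.0005] dist 0.077 t 7.1167 pos [ 0.5286 -0.1631  0.1721] F [0.3 1.2 0.7] w 0.0856
```

View pics/side9.png

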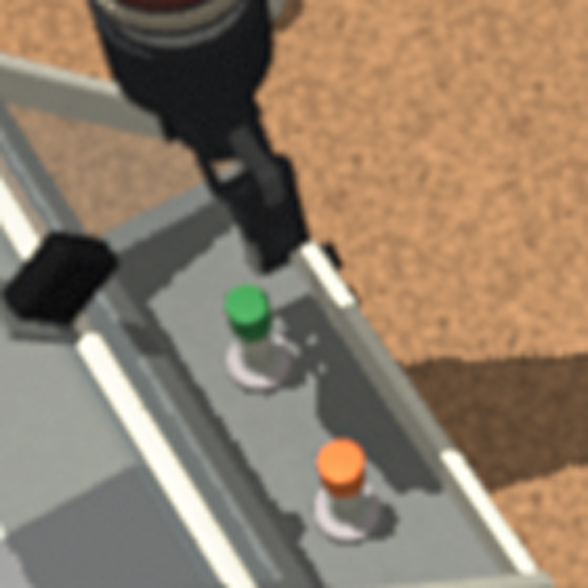

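View pics/top9.png

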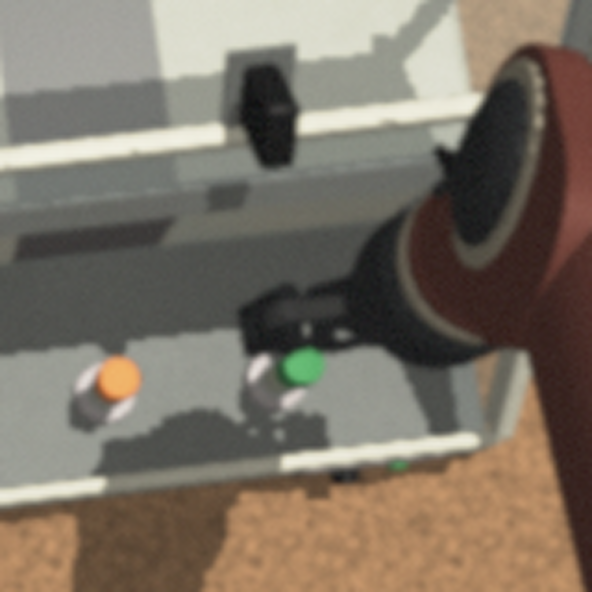

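Run:
```python
from h import *
th=np.radians(6.5); Y=np.array([-np.sin(th),np.cos(th),0]);X=np.array([np.cos(th),np.sin(th),0])
c=np.array([.5286,-.1631,0])
for n in('top','side'):
    d=cam(n); vs,us=np.nonzero((d['z_map']>.2)&(d['z_map']<.8)); P=np.array([depthpt(d,u,v) for u,v in zip(us,vs)])-c
    x,y,z=P@X,P@Y,P[:,2]
    for lo in np.arange(.28,.56,.03):
        m=(z>lo)&(z<lo+.03)&(abs(y)<.16)&(d['pixels'][vs,us].max(1)<110)
        if m.sum(): print(n,round(lo,2),m.sum(),'x',np.percentile(x[m],[1,99]).round(3),'y',np.percentile(y[m],[1,99]).round(3))
```

```text
top 0.28 676 x [-0.018  0.139] y [-0.117  0.07 ]
top 0.31 635 x [-0.034  0.165] y [-0.116  0.067]
top 0.34 503 x [-0.038  0.19 ] y [-0.117  0.036]
top 0.37 1414 x [-0.036  0.217] y [-0.116  0.155]
top 0.4 1039 x [-0.03   0.227] y [-0.116  0.155]
top 0.43 136 x [-0.019  0.035] y [0.023 0.033]
top 0.46 38 x [-0.025  0.009] y [0.04  0.048]
top 0.49 542 x [-0.048  0.045] y [0.027 0.055]
top 0.52 1269 x [-0.055  0.04 ] y [-0.036  0.056]
top 0.55 1415 x [-0.086  0.011] y [-0.024  0.065]
side 0.28 774 x [-0.016  0.141] y [-0.113  0.073]
side 0.31 595 x [-0.022  0.167] y [-0.113  0.07 ]
side 0.34 613 x [-0.031  0.192] y [-0.113  0.04 ]
side 0.37 1323 x [-0.032  0.217] y [-0.113  0.156]
side 0.4 792 x [-0.384  0.22 ] y [-0.112  0.159]
side 0.43 566 x [-0.376  0.036] y [0.006 0.159]
side 0.46 348 x [-0.026  0.042] y [0.03  0.051]
side 0.49 1148 x [-0.048  0.047] y [0.027 0.057]
side 0.52 947 x [-0.05   0.044] y [0.009 0.058]
```

Call:
servo_tool(commands=[[0,0,0,0.04,0,0,0],[0,0,0,0.08,-0.001,0,0],[0,0,0,0.11,-0.001,0,0],[0,0,0,0.11,-0.001,0,0],[0,0,0,0.11,-0.001,0,0]])

```text
clock: 7.63
ee_pos: [0.5283, -0.1647, 0.0859]
tool_rot: [1.125, 1.255, -1.124]
ft_force: [0.5, 0.7, 0.1]
gripper_width: 0.0851
```

```bash
python3 look.py 10 .528 -.163 .075
```

```text
row [0.0, 0.0017, -0.0025, 0.0155, -0.0024, -0.0028] dist 0.013 t 7.7333 pos [ 0.5301 -0.1649  0.0874] F [ 1.3  0.  -0.1] w 0.0851
```

View pics/side10.png

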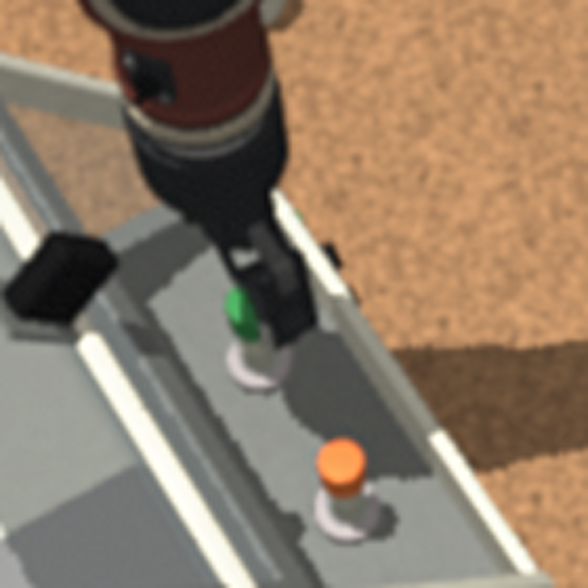

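View pics/top10.png

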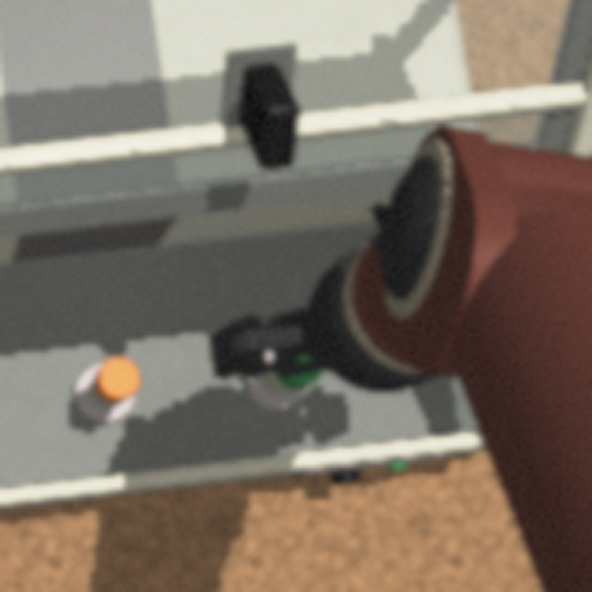

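Run:
```python
from h import *
d=dict(np.load('side8.npz')); th=np.radians(6.5)
Y=np.array([-np.sin(th),np.cos(th),0]);X=np.array([np.cos(th),np.sin(th),0]); c=np.array([.529,-.1648,.0865])
for zx,zy in((272,340),(285,345),(312,325),(270,325)):
  u,v=zx/4.2+170,zy/4.2+70
  for yy in(.0425,.050,.057):
    o,r=ray(d,u,v); t=((c-o)@Y+yy)/(r@Y); p=o+r*t-c; print((zx,zy),yy,'X',round(p@X,4),'dz',round(p[2],4))
```

```text
(272, 340) 0.0425 X 0.0017 dz 0.0305
(272, 340) 0.05 X 0.0043 dz 0.0451
(272, 340) 0.057 X 0.0067 dz 0.0587
(285, 345) 0.0425 X -0.0053 dz 0.0178
(285, 345) 0.05 X -0.0025 dz 0.0326
(285, 345) 0.057 X 0.0 dz 0.0464
(312, 325) 0.0425 X -0.0233 dz 0.0236
(312, 325) 0.05 X -0.0203 dz 0.0383
(312, 325) 0.057 X -0.0174 dz 0.052
(270, 325) 0.0425 X 0.001 dz 0.0471
(270, 325) 0.05 X 0.0037 dz 0.0614
(270, 325) 0.057 X 0.0061 dz 0.0747
```

Call:
servo_tool(commands=[[0,0,0,0.02,-0.001,-0.002,0],[0,0.002,-0.002,0.036,-0.002,-0.002,0],[0,0.002,-0.002,0.036,-0.002,-0.002,0],[0,0.002,-0.002,0.036,-0.002,-0.002,0],[0,0.002,-0.002,0.036,-0.002,-0.002,0.2],[0,0.002,-0.002,0.036,-0.002,-0.002,0.4]], squeeze=25)

```text
clock: 8.23
ee_pos: [0.5291, -0.1638, 0.0593]
tool_rot: [1.127, 1.259, -1.123]
ft_force: [0.4, 0.5, 0.3]
gripper_width: 0.0634
```

```bash
python3 look.py 11 .528 -.163 .057
```

```text
row [0.0001, -0.0002, -0.0008, 0.0027, -0.0011, -0.0011] dist 0.003 t 8.3333 pos [ 0.529  -0.1637  0.0592] F [ 0.2  0.1 -0.1] w 0.0516
```

View pics/side11.png

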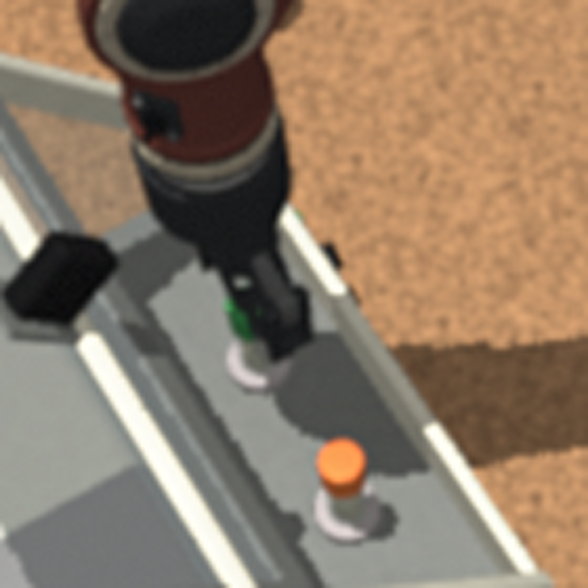

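Call:
servo_tool(commands=[[0,0,0,0.002,-0.001,-0.001,0.5],[0,0,0,0.002,-0.001,-0.001,0.6],[0,0,0,0.002,-0.001,-0.001,0.7],[0,0,0,0.002,-0.001,-0.001,0.8],[0,0,0,0.002,-0.001,-0.001,1],[0,0,0,0.002,-0.001,-0.001,1],[0,0,0,0.002,-0.001,-0.001,1],[0,0,0,0.002,-0.001,-0.001,1]], squeeze=30)

```text
clock: 9.0
ee_pos: [0.5283, -0.1632, 0.0577]
tool_rot: [1.127, 1.259, -1.123]
ft_force: [-0.6, -0.5, 1.7]
gripper_width: 0.0241
```

```bash
python3 look.py 12 .528 -.163 .08
```

```text
row [0.0, -0.0001, -0.0009, -0.0278, -0.0002, -0.0003] dist 0.022 t 9.1 pos [ 0.5283 -0.1632  0.0577] F [-0.7 -0.4  2.3] w 0.0244
```

View pics/side12.png

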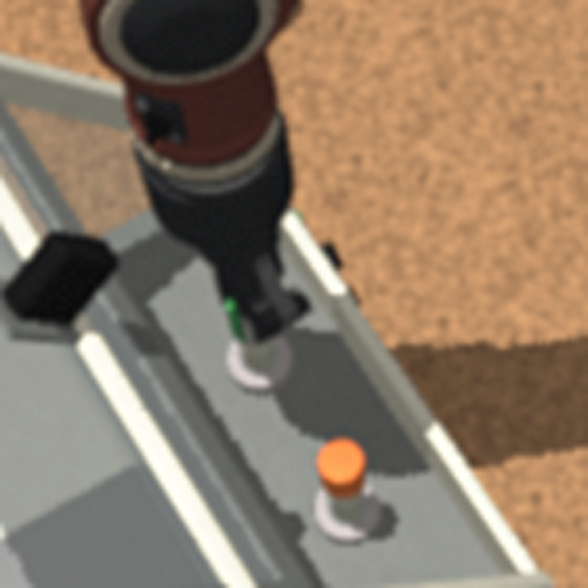

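View pics/top12.png

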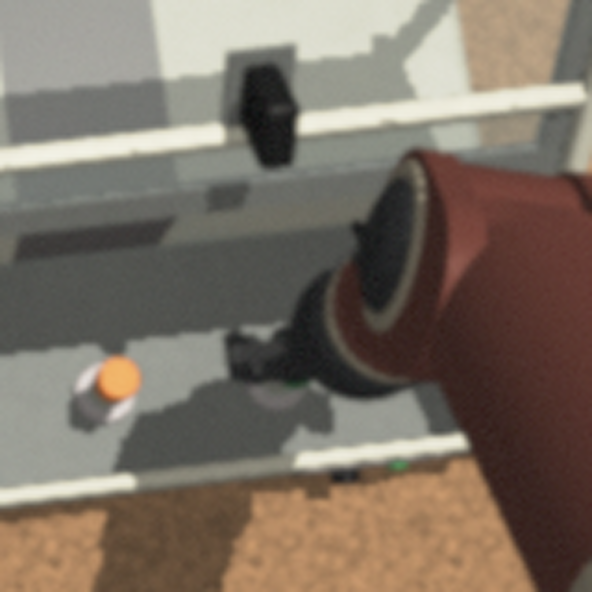

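The jaws have closed on the cell at 24 mm and the cell still stands upright. I'll firm the grip and lift a little to check.

Call:
servo_tool(commands=[[0,0,0,0,0,0,1],[0,0,0,-0.01,0,0,1],[0,0,0,-0.02,0,0,1],[0,0,0,-0.035,0,0,1],[0,0,0,-0.05,0,0,1],[0,0,0,-0.05,0,0,1]], squeeze=45)

```text
clock: 9.6
ee_pos: [0.53, -0.1635, 0.1003]
tool_rot: [1.128, 1.254, -1.12]
ft_force: [0.4, -0.7, -0.2]
gripper_width: 0.024
```

```bash
python3 look.py 13 .49 -.168 .26
```

```text
row [0.0001, 0.0, -0.0013, -0.2024, -0.0476, 0.0006] dist 0.166 t 9.7 pos [ 0.5284 -0.1631  0.0982] F [-0.4 -0.4 -1.2] w 0.0236
```

View pics/side13.png

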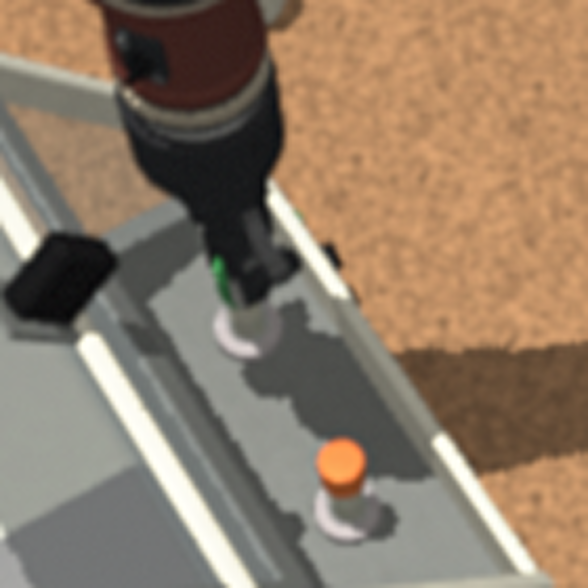

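The cell is off the floor and hanging upright, with its foot at zoom (245,330). Next I raise it, bring it forward, and carry it across at height.

Call:
servo_tool(commands=[[0,0,0,-0.03,0,0,1],[0,0,0,-0.06,-0.005,0,1],[0,0,0,-0.1,-0.02,0,1],[0,0,0,-0.14,-0.04,0,1],[0,0,0,-0.18,-0.06,0,1],[0,0,0,-0.2,-0.065,0,1],[0,0,0,-0.2,-0.065,0,1],[0,0,0,-0.2,-0.065,0,1]])

```text
clock: 10.37
ee_pos: [0.4759, -0.1691, 0.258]
tool_rot: [1.127, 1.257, -1.122]
ft_force: [-0.2, 0.5, -2.2]
gripper_width: 0.0237
```

Run:
```python
from h import *
row((.472,.324,.25),Rt(6.5)); row((.472,.324,.25),Rt(8))
L={n:dict(np.load(f'{n}8.npz')) for n in('side','top')}
for n,d in L.items():
    p=d['pixels'].astype(int);b,g,r=p[...,0],p[...,1],p[...,2]
    m=((b>r+60)&(b>g+40)).astype(np.uint8)
    c=max(cv2.findContours(m,0,2)[0],key=cv2.contourArea); rc=cv2.boxPoints(cv2.minAreaRect(c))
    W=np.array([onz(d,*q,.018)[:2] for q in rc]); print(n,W.round(4).tolist(),W.mean(0).round(4),np.linalg.norm(np.roll(W,1,0)-W,axis=1).round(3))
```

```text
row [-0.0, 0.0001, -0.0015, 0.0101, 0.0648, -0.613] dist 0.493 t 10.3667 pos [ 0.4759 -0.1691  0.258 ] F [-0.2  0.5 -2.2] w 0.0237
row [-0.0083, 0.0001, -0.0015, 0.0101, 0.0648, -0.613] dist 0.493 t 10.3667 pos [ 0.4759 -0.1691  0.258 ] F [-0.2  0.5 -2.2] w 0.0237
side [[0.5583, 0.2634], [0.4051, 0.2434], [0.3892, 0.3942], [0.5361, 0.4089]] [0.4722 0.3275] [0.147 0.154 0.152 0.148]
top [[0.5372, 0.4061], [0.553, 0.2563], [0.4052, 0.2377], [0.39, 0.3848]] [0.4714 0.3212] [0.149 0.151 0.149 0.148]
```

Call:
servo_tool(commands=[[0,0,0,0,0,-0.02,1],[0,0,0,0,0,-0.06,1],[0,0,0,0,0.01,-0.11,1],[0,0,0,0,0.02,-0.16,1],[0,0,0,0,0.03,-0.21,1],[0,0,0,0,0.035,-0.26,1],[0,0,0,0,0.04,-0.31,1],[0,0,0,0,0.045,-0.36,1],[0,0,0,0,0.05,-0.41,1],[0,0,0,0,0.055,-0.45,1]])

```text
clock: 11.2
ee_pos: [0.4769, 0.1975, 0.2555]
tool_rot: [1.123, 1.263, -1.122]
ft_force: [0.5, -0.2, -0.8]
gripper_width: 0.0236
```

Run:
```python
from h import *
row((.472,.324,.20)); row((.472,.324,.10))
```

```text
row [0.0013, -0.0002, 0.0001, 0.0695, 0.0124, -0.1577] dist 0.138 t 11.2 pos [0.4769 0.1975 0.2555] F [ 0.5 -0.2 -0.8] w 0.0236
row [0.0013, -0.0002, 0.0001, 0.1945, 0.0125, -0.1576] dist 0.201 t 11.2 pos [0.4769 0.1975 0.2555] F [ 0.5 -0.2 -0.8] w 0.0236
```

Call:
servo_tool(commands=[[0,0,0,0.005,0.003,-0.04,1],[0,0,0,0.02,0.006,-0.08,1],[0,0,0,0.045,0.01,-0.12,1],[0,0,0,0.075,0.012,-0.15,1],[0,0,0,0.11,0.012,-0.158,1],[0,0,0,0.15,0.012,-0.158,1],[0,0,0,0.18,0.012,-0.158,1],[0,0,0,0.195,0.012,-0.158,1],[0,0,0,0.195,0.012,-0.158,1],[0,0,0,0.195,0.012,-0.158,1]])

```text
clock: 12.03
ee_pos: [0.4701, 0.3238, 0.0971]
tool_rot: [1.118, 1.265, -1.126]
ft_force: [0.4, 0.0, -0.2]
gripper_width: 0.0238
```

Run:
```python
from h import *
row((.472,.324,.05)); row((.472,.324,.043))
d=cam('side'); np.savez('side14.npz',**d); cv2.imwrite('pics/side14.png',cv2.resize(d['pixels'][240:400,270:430],None,fx=3.7,fy=3.7,interpolation=cv2.INTER_CUBIC))
d=cam('top'); cv2.imwrite('pics/top14.png',cv2.resize(d['pixels'][170:300,110:270],None,fx=4,fy=4,interpolation=cv2.INTER_CUBIC))
```

```text
row [0.0015, 0.0004, 0.0016, 0.0589, 0.0026, -0.0] dist 0.047 t 12.0333 pos [0.4701 0.3238 0.0971] F [ 0.4  0.  -0.2] w 0.0238
row [0.0015, 0.0004, 0.0016, 0.0677, 0.0027, -0.0] dist 0.054 t 12.0333 pos [0.4701 0.3238 0.0971] F [ 0.4  0.  -0.2] w 0.0238
```

View pics/side14.png

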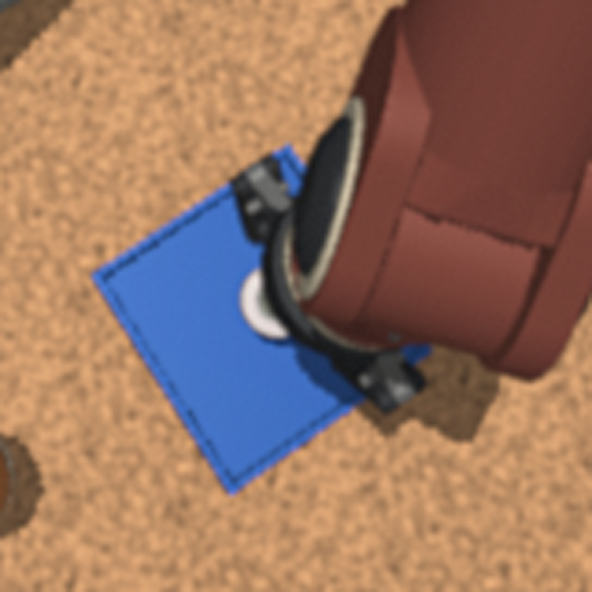

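View pics/top14.png

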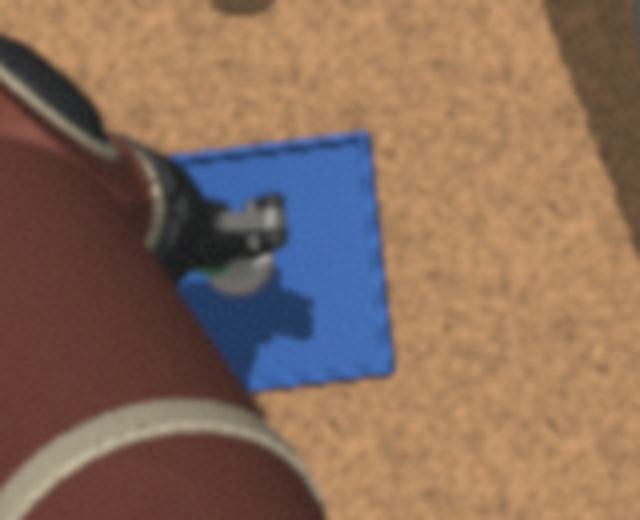

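The cell hangs over the tray, its foot near side zoom (268,305) and top zoom (243,272), well inside the rim. I'll lower it slowly to the floor.

Call:
servo_tool(commands=[[0,0,0,0.02,0.002,0,1],[0,0,0,0.04,0.003,0,1],[0,0,0,0.055,0.003,0,1],[0,0,0,0.062,0.003,0,1],[0,0,0,0.063,0.003,0,1],[0,0,0,0.063,0.003,0,1]])

```text
clock: 12.63
ee_pos: [0.4746, 0.3256, 0.0499]
tool_rot: [1.124, 1.263, -1.12]
ft_force: [0.5, 0.1, -1.2]
gripper_width: 0.0239
```

Run:
```python
from h import *
row((.472,.324,.043)); 
d=cam('top'); cv2.imwrite('pics/top15.png',cv2.resize(d['pixels'][170:300,110:270],None,fx=4,fy=4,interpolation=cv2.INTER_CUBIC))
row((.472,.324,.043));
```

```text
row [0.0013, -0.0007, -0.0003, 0.0087, -0.0035, 0.0016] dist 0.008 t 12.6333 pos [0.4746 0.3256 0.0499] F [ 0.5  0.1 -1.2] w 0.0239
row [0.0014, -0.0008, -0.0006, 0.0091, -0.0038, 0.0018] dist 0.008 t 12.6833 pos [0.4748 0.3258 0.0503] F [ 0.1 -0.9 -0.7] w 0.0235
```

View pics/top15.png

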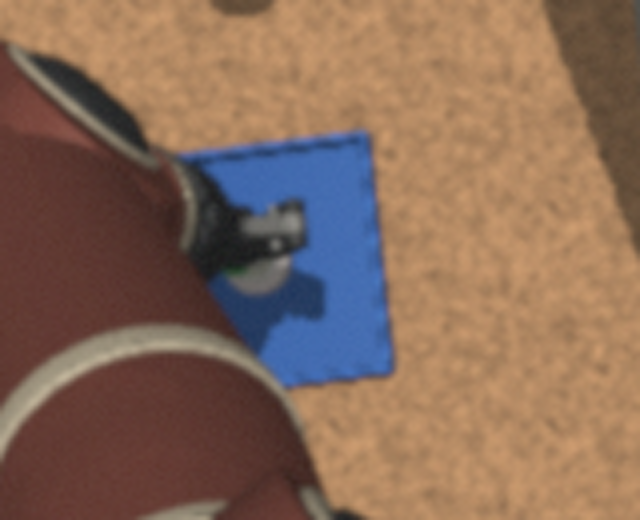

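Call:
servo_tool(commands=[[0,0,0,0.003,0,0,1],[0,0,0,0.006,0,0,1],[0,0,0,0.007,0,0,1],[0,0,0,0.007,0,0,1]])

```text
clock: 13.02
ee_pos: [0.4748, 0.3257, 0.0447]
tool_rot: [1.125, 1.263, -1.12]
ft_force: [-0.3, -0.6, -0.4]
gripper_width: 0.024
```

```bash
python3 -c "
from h import *
row((.4746,.3256,.043))"
```

```text
row [0.0013, -0.0008, -0.0005, 0.0021, -0.0003, 0.0001] dist 0.002 t 13.0167 pos [0.4748 0.3257 0.0447] F [-0.3 -0.6 -0.4] w 0.024
```

Call:
servo_tool(commands=[[0,0,0,0.002,0,0,1],[0,0,0,0.003,0,0,1],[0,0,0,0.004,0,0,1],[0,0,0,0.004,0,0,1]])

```text
clock: 13.35
ee_pos: [0.4755, 0.3259, 0.0428]
tool_rot: [1.126, 1.262, -1.119]
ft_force: [-0.5, -1.7, 6.8]
gripper_width: 0.0244
```

```bash
python3 -c "
from h import *
row((.4746,.3256,.043))"
```

```text
row [0.0013, -0.0008, -0.001, -0.0003, -0.0011, 0.0003] dist 0.001 t 13.35 pos [0.4755 0.3259 0.0428] F [-0.5 -1.7  6.8] w 0.0244
```

Contact: +6.8 N upward at the expected height of 0.043. I'll release slowly.

Call:
servo_tool(commands=[[0,0,0,0,0,0,0.7],[0,0,0,0,0,0,0.6],[0,0,0,0,0,0,0.5],[0,0,0,0,0,0,0.3],[0,0,0,0,0,0,0],[0,0,0,0,0,0,0],[0,0,0,0,0,0,0],[0,0,0,0,0,0,0]], squeeze=20)

```text
clock: 14.02
ee_pos: [0.4754, 0.3259, 0.0427]
tool_rot: [1.126, 1.262, -1.119]
ft_force: [-0.5, -0.8, 0.0]
gripper_width: 0.0858
```

Call:
servo_tool(commands=[[0,0,0,-0.02,0,0,0],[0,0,0,-0.05,0,0,0],[0,0,0,-0.09,0,0,0],[0,0,0,-0.14,0,0,0],[0,0,0,-0.19,0,0,0],[0,0,0,-0.24,0,0,0],[0,0,0,-0.29,0,0,0],[0,0,0,-0.3,0,0,0],[0,0,0,-0.3,0,-0.04,0],[0,0,0,-0.3,0,-0.08,0]])

```text
clock: 14.85
ee_pos: [0.4693, 0.3874, 0.2847]
tool_rot: [1.132, 1.257, -1.12]
ft_force: [-0.3, 0.0, -0.9]
gripper_width: 0.0855
```

Call:
servo_tool(commands=[[0,0,0,0,0,-0.04,0],[0,0,0,0,0,-0.08,0],[0,0,0,0,0,-0.12,0],[0,0,0,0,0,-0.15,0],[0,0,0,0,0,-0.15,0],[0,0,0,0,0,-0.15,0]])

```text
clock: 15.35
ee_pos: [0.4544, 0.5081, 0.2838]
tool_rot: [1.128, 1.259, -1.119]
ft_force: [-0.8, -0.3, -1.2]
gripper_width: 0.086
```

Run:
```python
from h import *
s=env.sense(); print(s['ee_pos'],s['clock'],s['ft_force'])
for n in('side','top'):
    d=cam(n); np.savez(f'{n}16.npz',**d); cv2.imwrite(f'pics/{n}16.png',d['pixels'])
    p=d['pixels'].astype(int);b,g,r=p[...,0],p[...,1],p[...,2]
    m=(g>r+25)&(g>b+15); m[:, :]=m; 
    box=np.zeros_like(m); box[200:275,140:210]=(n=='top'); 
    if n=='side': box[275:375,290:390]=1
    vs,us=np.nonzero(m&box); P=np.array([depthpt(d,u,v) for u,v in zip(us,vs)]); print(n,'green n',len(us),us.mean(),vs.mean(),'onz .083',onz(d,us.mean(),vs.mean(),.083).round(4),'depth med',np.median(P,0).round(4),'z95',np.percentile(P[:,2],95).round(4))
```

```text
[0.45441303 0.50805654 0.28378419] 15.35 [-0.75449359 -0.29456023 -1.17019968]
side green n 129 342.51162790697674 322.86046511627904 onz .083 [0.4768 0.3261 0.083 ] depth med [0.4768 0.3259 0.0819] z95 0.0845
top green n 103 167.62135922330097 232.44660194174756 onz .083 [0.4746 0.3194 0.083 ] depth med [0.4755 0.3197 0.0822] z95 0.0849
```

View pics/side16.png

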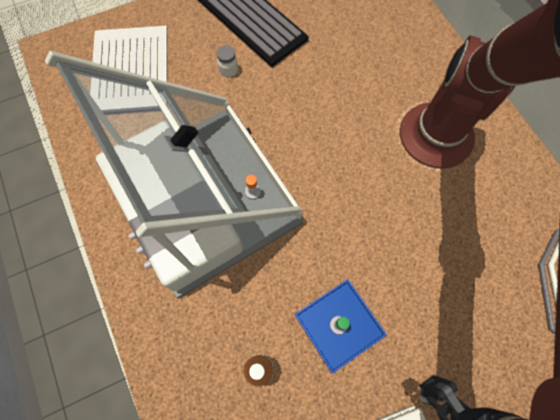

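View pics/top16.png

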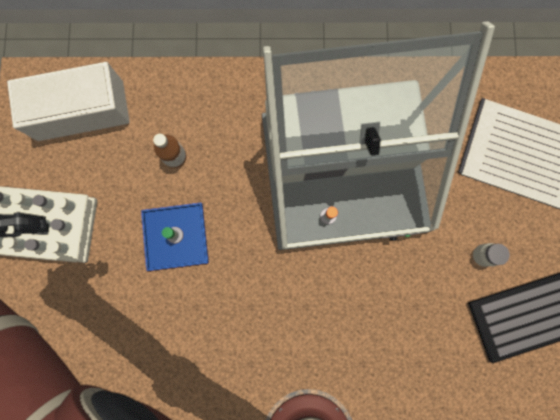

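The green cell stands mid-tray with its cap top at z ≈ 0.083, as expected on the tray floor, and 3–5 mm from the tray centre. The orange cell hasn't moved (top-view pixel (331,212) as before), the shutter is still up, and the arm is clear. I'm handing the job in.

```bash
python3 -c "
from rig import env
print(env.sign_off())"
```

```text
the job is handed in; nothing more can be done
None
```

I slid the shutter up by its black fin and let go, and it stayed up. I then lifted the green-capped cell out of the bay and set it down in the blue tray. The job was handed in at about 15.4 s; sign-off gave no verdict.

**Last checks before handing in:**
- **Green cell:** it stands upright with its cap top at z ≈ 0.083–0.085 m, which fits it resting on the tray floor. It is 3–5 mm from the tray centre. The set-down touched at about 7 N.
- **Orange cell:** it looks unmoved in the final pictures. I judged this by eye and did not re-measure it at the end.
- **Shutter:** by arm travel it went up about 0.195 m, and both cameras still show it up. I did not measure its final position separately.
- **Arm:** it was clear of everything, with the wrist force near zero.

**Readings that disagreed:**
- The two cameras differed by 3–7 mm in y, so I used the average.
- The side view showed the fingertips about 20 mm higher than the stated tool geometry. I picked grasp heights that were safe either way, and both grasps held.
- The gripper read 14 mm on the 18 mm fin and 24 mm on the cell, whose cap is 26 mm and tube 24 mm across.

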